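# Set out riser posts by height on the set-up rail

## Robot

A 6-joint arm with a two-finger parallel gripper is mounted at the origin on a cart in front of the work surface, level with it; the furniture and walls round the work are solid. World frame = base frame: x ahead of the robot, y to its left, z up, the work surface at z = 0. Lengths are in m, angles in degrees, forces in N, time in s.
With the tool pointing down it reaches from about 0.3 to 0.75 m from the base axis. Payload 8.5 kg.
Tool frame: the origin (TCP) lies on the centre line of the jaws, within the pads' length; the fingertips stand 19 mm ahead of it and the grasp point (between the pads) is the TCP (env.tcp_to_tips is the z of the fingertips in the tool frame, in m); z points along the fingers, y is the line along which they close (so a half turn about z gives the same grasp; the last joint's range is limited). The gripper opens to 85 mm and grips with 20 to 120 N. Pads are 22 mm wide; open, the fingers measure 114 mm over their backs; the gripper's body (76 mm by 85 mm) begins 54 mm behind the grasp point. The pads swing forward as they close: fully open they stand 13 mm farther back than shut.
Start: joints at [-77.424, 21.807, 74.336, -0, 83.858, -12.336], TCP at [0.232, -0.499, 0.25] pointing down, gripper open.
Joint ranges: [-178.18, 178.18], [-50.72, 133.34], [12.68, 142.11], [-81.47, 261.47], [9.98, 163.14], [-165.26, 165.26]. Speed limits (degrees/s): [136.94, 136.94, 180, 180, 180, 180].

## Interface

Orientations are given as a 3x3 rotation matrix whose columns are the frame's x, y, z axes.
In Python, from rig import env gives the robot as it stands.
- The arm moves only by the tool servo_tool, never from a script. Its argument "steps" is a list of rows, each an object of numbers: "tx", "ty", "tz": the shift along the world's x, y, z in cm; "yaw": the turn about the world's z in degrees; "claw": the finger opening in cm, from 0 to 8.54. In form: [{"tx": .., "ty": .., "tz": .., "yaw": .., "claw": ..}, ...]. A call has 1 to 20 rows; each row shifts and turns the commanded pose from where the row before left it; what a row does not reach is not made up. A row lasts 1/10 s, in which the tool goes at most 50 mm and 8.59 degrees, less where a joint would pass 70% of its speed; a pose out of reach is approached as far as the arm can. A call with a gripper value outside its range is refused whole. The fingers move at their own pace and stop on an object; "newtons" is the grip in N (left out, the last holds). Time passes only in rows, so rows that do not move let the fingers close. It gives the time, the measured TCP pose, the force, the opening and the grip force at its end, in the units of the state.
- env.observe(): the state, without advancing time (a new reading comes with each control period).
- env.get_image(name): name is "scene" or "top"; returns (picture, depth): 400x640x3 uint8, red, green, blue; 400x640 float32, m along the optical axis (not along the pixel's ray), 0 where there is no reading.
- env.camera_model(name): a dict with "fovy" (degrees; the focal length in pixels is half the picture's height over the tangent of half this angle, whatever the lens; pixels are square), "cx", "cy" (the principal point, pixels), "T" (4x4, takes a point from camera to world coordinates). Camera axes: x right, y down, z forward; pixel columns grow to the right and rows downward; lengths in m; the calibration is good to about 2 mm. A picture is of the moment at which its call begins. camera_model takes no time and is no camera call.
- env.close_job(): hands the job in; it is judged then, once.
The state is a dict: "time_s": time; "q": joint angles; "qvel": joint speeds; "joint_efforts": joint torques, N m; "position": TCP position; "tool_rot": TCP orientation; "ft_force": force on the tool from outside, world axes, zero at the start; "wrist_torque": the same for the moment, N m; "grip_width": finger opening in m; "gripper_force": force on a finger pad.
Only numpy, scipy, OpenCV 4.12 (cv2) and the standard library are available. Lean on these libraries where they do the work, as an engineer would, in place of code of your own. Each camera call takes 0.05 s, during which the arm holds its last target. There are 200 camera calls.

## Task

Set out the four steel riser posts on the set-up rail in order of height, one standing upright and centred on each of the four round pads. The tallest goes on the pad next to the upright end stop, and they step down from there to the shortest on the pad farthest from the stop.

Things in the scene. Friction and masses are not known exactly. Their poses are not given: they have to be found in the camera images.
- post_73_mid (a point): The tallest of four loose plain steel riser posts: an upright round cylinder, 26 mm in diameter and 73 mm high, with a thin dark line round it near each end and a dark tapped hole in the top; 182 g nominal (may be 0.7 to 1.4 times that). This point is its centre, half-way up (36.5 mm above its foot); z points up along its axis. At the start it stands on the worktop.
- post_58_mid (a point): The second tallest of four loose plain steel riser posts: an upright round cylinder, 26 mm in diameter and 58 mm high, with a thin dark line round it near each end and a dark tapped hole in the top; 145 g nominal (may be 0.7 to 1.4 times that). This point is its centre, half-way up (29 mm above its foot); z points up along its axis. At the start it stands on the worktop.
- post_43_mid (a point): The third tallest of four loose plain steel riser posts: an upright round cylinder, 26 mm in diameter and 43 mm high, with a thin dark line round it near each end and a dark tapped hole in the top; 108 g nominal (may be 0.7 to 1.4 times that). This point is its centre, half-way up (21.5 mm above its foot); z points up along its axis. At the start it stands on the worktop.
- post_28_mid (a point): The shortest of four loose plain steel riser posts: an upright round cylinder, 26 mm in diameter and 28 mm high, with a thin dark line round it near each end and a dark tapped hole in the top; 70 g nominal (may be 0.7 to 1.4 times that). This point is its centre, half-way up (14 mm above its foot); z points up along its axis. At the start it stands on the worktop.
- pad_a: One of four alike fixed round dark pads, 36 mm in diameter and 4 mm thick, with a grey top face, in a straight row at 48 mm spacing on the middle of a low aluminium rail (44 mm wide, 284 mm long, 12 mm thick, lying on the worktop). Origin at the centre of the pad's underside; the top, on which a post stands, is 4 mm above it (16 mm above the worktop). Which of the pads a to d comes where in the row changes from start to start.
- pad_b: One of four alike fixed round dark pads, 36 mm in diameter and 4 mm thick, with a grey top face, in a straight row at 48 mm spacing on the middle of a low aluminium rail (44 mm wide, 284 mm long, 12 mm thick, lying on the worktop). Origin at the centre of the pad's underside; the top, on which a post stands, is 4 mm above it (16 mm above the worktop). Which of the pads a to d comes where in the row changes from start to start.
- pad_c: One of four alike fixed round dark pads, 36 mm in diameter and 4 mm thick, with a grey top face, in a straight row at 48 mm spacing on the middle of a low aluminium rail (44 mm wide, 284 mm long, 12 mm thick, lying on the worktop). Origin at the centre of the pad's underside; the top, on which a post stands, is 4 mm above it (16 mm above the worktop). Which of the pads a to d comes where in the row changes from start to start.
- pad_d: One of four alike fixed round dark pads, 36 mm in diameter and 4 mm thick, with a grey top face, in a straight row at 48 mm spacing on the middle of a low aluminium rail (44 mm wide, 284 mm long, 12 mm thick, lying on the worktop). Origin at the centre of the pad's underside; the top, on which a post stands, is 4 mm above it (16 mm above the worktop). Which of the pads a to d comes where in the row changes from start to start.
- end_stop: The fixed upright steel end stop at one end of the same rail, on the line of the pads: a plate 34 mm across the rail, 14 mm thick along it, with its top 52 mm above the rail's upper face, on a foot 40 x 26 mm, with a dark bolt through it along the row that sticks out 2 mm on either side. Origin at the centre of its underside, 48 mm from the centre of the nearest pad. It may stand at either end of the rail; at the other end is a low round screw (22 mm in diameter, 11 mm high).
Mind the look-alikes: they are no part of the job. What is shaped like the part that bears post_28_mid but pink is not meant.

How it is judged (in metres and radians):
At the end, for the whole second after the job is handed in: Posts at rest, upright (tilt under 0.12 rad), each on its own pad, within 10 mm of the pad's centre horizontally and 4 mm of standing height: 73 mm post on the pad next to the end stop, then 58, 43, 28 mm (48, 96, 144, 192 mm from the stop, each within 16 mm) ((horizontal distance between post_73_mid and pad_a below 0.01 m or horizontal distance between post_73_mid and pad_b below 0.01 m or horizontal distance between post_73_mid and pad_c below 0.01 m or horizontal distance between post_73_mid and pad_d below 0.01 m) and horizontal distance between post_73_mid and end_stop between 0.032 and 0.064 m and height (world z) of post_73_mid between 0.0485 and 0.0565 m and angle between each of post_73_mid, post_58_mid, post_43_mid, post_28_mid's own z axis and vertical below 0.12 rad and linear speed of each of post_73, post_58, post_43, post_28 below 0.02 m/s and (horizontal distance between post_58_mid and pad_a below 0.01 m or horizontal distance between post_58_mid and pad_b below 0.01 m or horizontal distance between post_58_mid and pad_c below 0.01 m or horizontal distance between post_58_mid and pad_d below 0.01 m) and horizontal distance between post_58_mid and end_stop between 0.08 and 0.112 m and height (world z) of post_58_mid between 0.041 and 0.049 m and (horizontal distance between post_43_mid and pad_a below 0.01 m or horizontal distance between post_43_mid and pad_b below 0.01 m or horizontal distance between post_43_mid and pad_c below 0.01 m or horizontal distance between post_43_mid and pad_d below 0.01 m) and horizontal distance between post_43_mid and end_stop between 0.128 and 0.16 m and height (world z) of post_43_mid between 0.0335 and 0.0415 m and (horizontal distance between post_28_mid and pad_a below 0.01 m or horizontal distance between post_28_mid and pad_b below 0.01 m or horizontal distance between post_28_mid and pad_c below 0.01 m or horizontal distance between post_28_mid and pad_d below 0.01 m) and horizontal distance between post_28_mid and end_stop between 0.176 and 0.208 m and height (world z) of post_28_mid between 0.026 and 0.034 m); the robot touches nothing.
It also fails if it takes over 109 s, if anything falls off the work surface, if the arm or the gripper's body presses on something with over 40 N, if the wrist force passes 120 N, or if a joint passes its speed limit or range.

## Working session

There is one attempt and no reset: what is moved stays moved. The work goes in short steps, Python scripts to look and compute and a tool call to move; the robot and the scene stay as the last step left them, time stands still between calls to the robot, and variables do not carry over. Pictures are saved under pics/ and viewed, at most 14 in all, crops included, and the job is handed in when it is done.

Besides the shell and the picture viewer there is one more tool, called after "Request:" by a JSON object that holds its "method" and its "body", one argument or row to a line. servo_tool: Moves the arm, as the interface text tells. Its arguments: {"type":"object","properties":{"steps":{"type":"array"},"newtons":{"type":"number"}},"required":["steps"]}

```bash
mkdir -p pics; cat > h.py <<'E'
import numpy as np, cv2
from rig import env
def cap(name,fn=None):
    im,d=env.get_image(name)
    if fn: cv2.imwrite('pics/'+fn,im[:,:,::-1])
    m=env.camera_model(name); f=200/np.tan(np.radians(m['fovy']/2))
    v,u=np.mgrid[0:400,0:640]
    P=np.stack([(u-m['cx'])/f*d,(v-m['cy'])/f*d,d],-1)
    W=P@m['T'][:3,:3].T+m['T'][:3,3]
    W[d==0]=np.nan
    return im,d,W
E
python3 - <<'E'
from h import *
for n in('top','scene'):
    im,d,W=cap(n,n+'0.png'); np.save(n+'W.npy',W); np.save(n+'im.npy',im)
    m=env.camera_model(n); print(n,m['fovy'],m['T'].round(3).tolist())
print(env.observe()['tool_rot'])
E
```

```text
top 54.53022330322924 [[-0.131, -0.917, 0.376, 0.17], [-0.991, 0.12, -0.054, 0.132], [0.004, -0.379, -0.925, 0.958], [0.0, 0.0, 0.0, 1.0]]
scene 57.08095218428556 [[0.995, -0.048, 0.091, 0.478], [-0.103, -0.487, 0.867, -0.653], [0.003, -0.872, -0.489, 0.498], [0.0, 0.0, 0.0, 1.0]]
[[ 9.06957620e-01  4.21221783e-01 -2.92216562e-04]
 [ 4.21221791e-01 -9.06956738e-01  1.29529710e-03]
 [ 2.80579572e-04 -1.29786755e-03 -9.99999118e-01]]
```

View pics/top0.png

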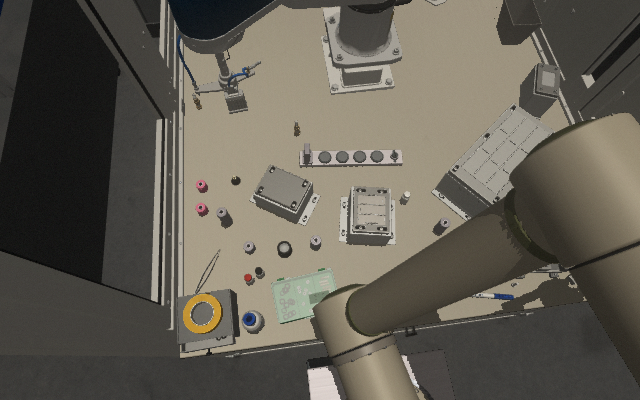

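View pics/scene0.png

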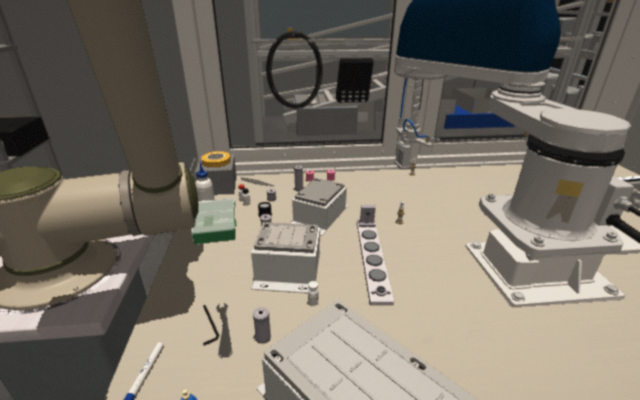

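The top view shows the rail with its end stop at its left end, around (306,152), and the screw at (395,156). The pads are at (325,157), (342,157), (360,157) and (377,157). Post candidates are (223,216), (249,247), (315,242), (443,226), (405,198) and (284,249). There are pink look-alikes at (201,186) and (201,209). Next I'll enlarge this and measure.

```bash
python3 - <<'E'
from h import *
im=np.load('topim.npy')[:,:,::-1]; W=np.load('topW.npy')
a=cv2.resize(im[170:290,185:335],None,fx=5,fy=5,interpolation=cv2.INTER_CUBIC)
cv2.imwrite('pics/c1.png',a)
b=cv2.resize(im[130:245,295:460],None,fx=4.8,fy=4.8,interpolation=cv2.INTER_CUBIC)
cv2.imwrite('pics/c2.png',b)
for u,v in [(223,216),(223,211),(249,246),(315,241),(443,226),(443,222),(405,198),(405,194),(284,249),(235,180),(201,186),(306,150),(325,157),(342,157),(360,157),(377,157),(395,156)]: print(u,v,W[v,u].round(3))
E
```

```text
223 216 [0.515 0.319 0.072]
223 211 [0.528 0.318 0.072]
249 246 [0.446 0.268 0.027]
315 241 [0.432 0.105 0.045]
443 226 [ 0.425 -0.21   0.056]
443 222 [ 0.435 -0.212  0.058]
405 198 [ 0.519 -0.14   0.032]
405 194 [ 0.525 -0.139  0.045]
284 249 [0.426 0.183 0.028]
235 180 [0.636 0.295 0.016]
201 186 [0.623 0.382 0.028]
306 150 [0.676 0.098 0.061]
325 157 [0.673 0.047 0.017]
342 157 [0.667 0.    0.016]
360 157 [ 0.661 -0.049  0.016]
377 157 [ 0.656 -0.096  0.013]
395 156 [ 0.648 -0.143  0.023]
```

View pics/c1.png

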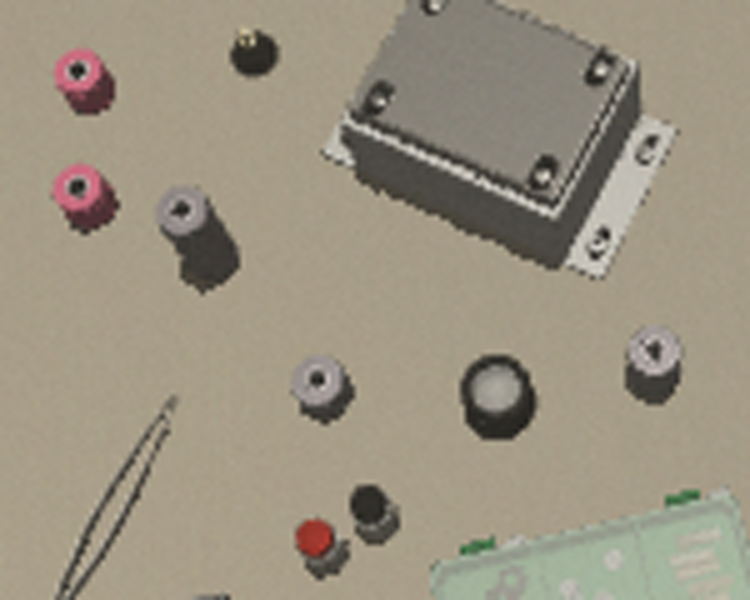

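View pics/c2.png

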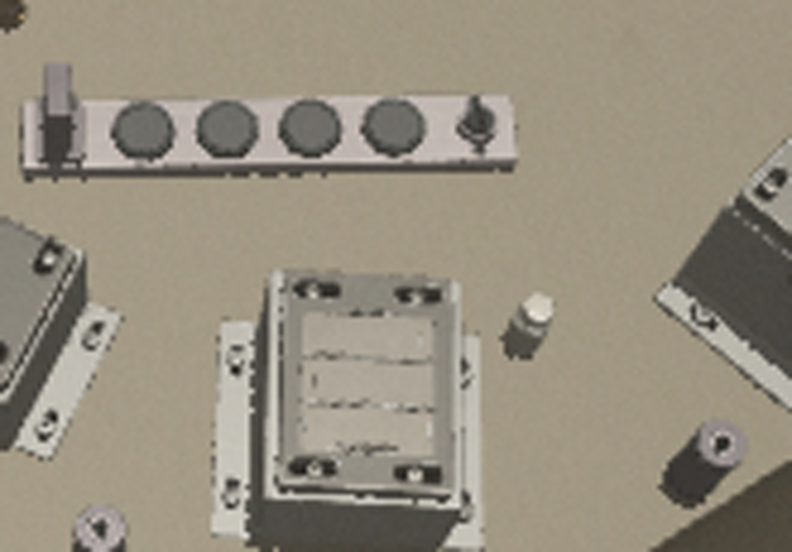

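```bash
cat >> h.py <<'E'
def ray(name,u,v,z):
    m=env.camera_model(name); f=200/np.tan(np.radians(m['fovy']/2))
    r=m['T'][:3,:3]@np.array([(u-m['cx'])/f,(v-m['cy'])/f,1]); o=m['T'][:3,3]
    return (o+r*(z-o[2])/r[2])[:2]
E
python3 - <<'E'
from h import *
W=np.load('topW.npy').reshape(-1,3); W=W[~np.isnan(W[:,0])]
P={}
for n,u,v,h in [('73',221.4,212,.073),('28',248.6,246,.028),('43',315.8,240,.043),('58',445.2,221.9,.058)]:
    c=ray('top',u,v,h); s=W[(np.hypot(*(W[:,:2]-c).T)<.02)&(abs(W[:,2]-h)<.005)]
    print(n,c.round(4),(s[:,:2].min(0)+s[:,:2].max(0)).round(4)/2,np.ptp(s[:,:2],axis=0).round(3),np.median(s[:,2]).round(4),len(s))
    D=W[:,:2]-c
    t=np.radians(-6.8);R=np.array([[np.cos(t),np.sin(t)],[-np.sin(t),np.cos(t)]]);D=D@R.T
    o=(abs(D[:,0])<.075)&(abs(D[:,1])<.06)&(np.hypot(*D.T)>.03)&(W[:,2]>.008)
    for zlo in(.01,.03,.06,.09):
        q=D[o&(W[:,2]>zlo)]; 
        if len(q): print('  obst z>',zlo,len(q),q.min(0).round(3),q.max(0).round(3))
for u,v in [(143,130),(227,130),(310,130),(393,128)]: print('pad',ray('top',295+u/4.8,130+v/4.8,.016).round(4))
print('stop',ray('top',295+58/4.8,130+90/4.8,.064).round(4))
g=W[(W[:,0]>.3)&(W[:,0]<.75)&(abs(W[:,1])<.45)]
for x in np.arange(.3,.8,.05): print(round(x,2),[round(float(np.max(g[(abs(g[:,0]-x-.025)<.025)&(abs(g[:,1]-y-.025)<.025),2],initial=0)),2) for y in np.arange(.4,-.36,-.05)])
print(env.tcp_to_tips)
E
```

```text
73 [0.5256 0.3221] [0.52585 0.3235 ] [0.025 0.025] 0.0725 89
  obst z> 0.01 48 [-0.074 -0.059] [0.039 0.06 ]
  obst z> 0.03 2 [0.022 0.057] [0.03  0.058]
28 [0.4453 0.2685] [0.44685 0.27005] [0.025 0.025] 0.0274 88
  obst z> 0.01 150 [-0.075 -0.039] [0.075 0.06 ]
  obst z> 0.03 110 [-0.075 -0.039] [0.075 0.06 ]
  obst z> 0.06 22 [0.063 0.052] [0.075 0.059]
43 [0.4346 0.1028] [0.4352 0.1034] [0.025 0.023] 0.0422 87
  obst z> 0.01 144 [-0.075 -0.038] [0.075 0.06 ]
  obst z> 0.03 122 [-0.075 -0.038] [0.075 0.06 ]
  obst z> 0.06 40 [0.061 0.043] [0.074 0.06 ]
58 [ 0.4345 -0.2171] [ 0.434  -0.2165] [0.023 0.025] 0.0571 85
  obst z> 0.01 68 [ 0.067 -0.06 ] [ 0.075 -0.052]
  obst z> 0.03 56 [ 0.068 -0.06 ] [ 0.075 -0.052]
  obst z> 0.06 33 [ 0.068 -0.06 ] [ 0.075 -0.053]
  obst z> 0.09 6 [ 0.072 -0.06 ] [ 0.074 -0.057]
pad [0.673  0.0473]
pad [ 6.668e-01 -3.000e-04]
pad [ 0.6606 -0.0474]
pad [ 0.6558 -0.0948]
stop [0.6779 0.0945]
0.3 [0.1, 0.1, 0.1, 0.0, 0.04, 0.04, 0.04, 0.04, 0.0, 0.0, 0.68, 0.69, 0.68, 0.0, 0.0, 0.0]
0.35 [0.04, 0.01, 0.0, 0.05, 0.05, 0.04, 0.04, 0.04, 0.0, 0.0, 0.0, 0.01, 0.0, 0.0, 0.0, 0.0]
0.4 [0.04, 0.01, 0.01, 0.03, 0.0, 0.04, 0.05, 0.05, 0.09, 0.09, 0.09, 0.0, 0.0, 0.06, 0.0, 0.0]
0.45 [0.06, 0.01, 0.0, 0.03, 0.01, 0.0, 0.01, 0.0, 0.09, 0.09, 0.09, 0.01, 0.0, 0.0, 0.1, 0.1]
0.5 [0.04, 0.01, 0.08, 0.0, 0.08, 0.08, 0.08, 0.01, 0.08, 0.09, 0.09, 0.05, 0.05, 0.1, 0.1, 0.11]
0.55 [0.04, 0.03, 0.01, 0.0, 0.08, 0.08, 0.08, 0.08, 0.05, 0.07, 0.0, 0.0, 0.0, 0.1, 0.1, 0.11]
0.6 [0.04, 0.03, 0.02, 0.03, 0.08, 0.08, 0.08, 0.0, 0.01, 0.02, 0.02, 0.03, 0.01, 0.01, 0.01, 0.11]
0.65 [0.04, 0.01, 0.01, 0.0, 0.0, 0.0, 0.07, 0.07, 0.02, 0.02, 0.02, 0.03, 0.02, 0.0, 0.0, 0.0]
0.7 [0.03, 0.01, 0.0, 0.0, 0.0, 0.01, 0.02, 0.0, 0.0, 0.01, 0.0, 0.0, 0.0, 0.0, 0.0, 0.01]
0.75 [0.0, 0.0, 0.0, 0.0, 0.0, 0.0, 0.0, 0.0, 0.0, 0.0, 0.0, 0.0, 0.0, 0.0, 0.0, 0.0]
0.019
```

Confirmed in the crops: the grey steel posts with a tapped hole measure 73 mm at (221,212), 58 mm at (445,222), 43 mm at (316,240) and 28 mm at (249,246). Their depth heights agree with the sizes given. The pink pair, the white-capped part at (405,195) and the dark knob at (284,249) are look-alikes. The stop is at the +y end. I'll start with the 58 mm post.

Request:
{"method": "servo_tool", "body": {
  "steps": [
    {"tx": 1.7, "ty": 2.35, "yaw": 4.83, "claw": 5.5},
    {"tx": 1.7, "ty": 2.35, "yaw": 4.83},
    {"tx": 1.7, "ty": 2.35, "yaw": 4.83},
    {"tx": 1.7, "ty": 2.35, "yaw": 4.83},
    {"tx": 1.7, "ty": 2.35, "yaw": 4.83},
    {"tx": 1.7, "ty": 2.35, "yaw": 4.83},
    {"tx": 1.7, "ty": 2.35, "yaw": 4.83},
    {"tx": 1.7, "ty": 2.35, "yaw": 4.83},
    {"tx": 1.7, "ty": 2.35, "yaw": 4.83},
    {"tx": 1.7, "ty": 2.35, "yaw": 4.83},
    {"tx": 1.7, "ty": 2.35, "yaw": 4.83},
    {"tx": 1.5, "ty": 2.35, "yaw": 4.83},
    {},
    {},
    {}
  ],
  "newtons": 50
}}

```text
invalid input at $.steps[0]: expected keys tx, ty, tz, yaw, claw
```

Request:
{"method": "servo_tool", "body": {
  "steps": [
    {"tx": 1.7, "ty": 2.35, "tz": 0, "yaw": 4.83, "claw": 5.5},
    {"tx": 1.7, "ty": 2.35, "tz": 0, "yaw": 4.83, "claw": 5.5},
    {"tx": 1.7, "ty": 2.35, "tz": 0, "yaw": 4.83, "claw": 5.5},
    {"tx": 1.7, "ty": 2.35, "tz": 0, "yaw": 4.83, "claw": 5.5},
    {"tx": 1.7, "ty": 2.35, "tz": 0, "yaw": 4.83, "claw": 5.5},
    {"tx": 1.7, "ty": 2.35, "tz": 0, "yaw": 4.83, "claw": 5.5},
    {"tx": 1.7, "ty": 2.35, "tz": 0, "yaw": 4.83, "claw": 5.5},
    {"tx": 1.7, "ty": 2.35, "tz": 0, "yaw": 4.83, "claw": 5.5},
    {"tx": 1.7, "ty": 2.35, "tz": 0, "yaw": 4.83, "claw": 5.5},
    {"tx": 1.7, "ty": 2.35, "tz": 0, "yaw": 4.83, "claw": 5.5},
    {"tx": 1.7, "ty": 2.35, "tz": 0, "yaw": 4.83, "claw": 5.5},
    {"tx": 1.5, "ty": 2.35, "tz": 0, "yaw": 4.83, "claw": 5.5},
    {"tx": 0, "ty": 0, "tz": 0, "yaw": 0, "claw": 5.5},
    {"tx": 0, "ty": 0, "tz": 0, "yaw": 0, "claw": 5.5},
    {"tx": 0, "ty": 0, "tz": 0, "yaw": 0, "claw": 5.5}
  ],
  "newtons": 50
}}

```text
time_s: 1.6
position: [0.4333, -0.2174, 0.2502]
tool_rot: [[0.126, 0.992, -0.0], [0.992, -0.126, 0.0], [0.0, -0.0, -1.0]]
ft_force: [0.2, -0.3, 0.3]
grip_width: 0.055
gripper_force: 0.0
```

Request:
{"method": "servo_tool", "body": {
  "steps": [
    {"tx": 0.1, "ty": 0, "tz": -3, "yaw": 0, "claw": 5.5},
    {"tx": 0, "ty": 0, "tz": -3, "yaw": 0, "claw": 5.5},
    {"tx": 0, "ty": 0, "tz": -3, "yaw": 0, "claw": 5.5},
    {"tx": 0, "ty": 0, "tz": -3, "yaw": 0, "claw": 5.5},
    {"tx": 0, "ty": 0, "tz": -3, "yaw": 0, "claw": 5.5},
    {"tx": 0, "ty": 0, "tz": -2, "yaw": 0, "claw": 5.5},
    {"tx": 0, "ty": 0, "tz": -2, "yaw": 0, "claw": 5.5},
    {"tx": 0, "ty": 0, "tz": -2, "yaw": 0, "claw": 5.5},
    {"tx": 0, "ty": 0, "tz": 0, "yaw": 0, "claw": 5.5},
    {"tx": 0, "ty": 0, "tz": 0, "yaw": 0, "claw": 5.5},
    {"tx": 0, "ty": 0, "tz": 0, "yaw": 0, "claw": 4},
    {"tx": 0, "ty": 0, "tz": 0, "yaw": 0, "claw": 3},
    {"tx": 0, "ty": 0, "tz": 0, "yaw": 0, "claw": 2},
    {"tx": 0, "ty": 0, "tz": 0, "yaw": 0, "claw": 2},
    {"tx": 0, "ty": 0, "tz": 0, "yaw": 0, "claw": 2},
    {"tx": 0, "ty": 0, "tz": 0, "yaw": 0, "claw": 2},
    {"tx": 0, "ty": 0, "tz": 0, "yaw": 0, "claw": 2}
  ]
}}

```text
time_s: 3.3
position: [0.4349, -0.2171, 0.0413]
tool_rot: [[0.124, 0.992, 0.001], [0.992, -0.124, -0.001], [-0.001, 0.001, -1.0]]
ft_force: [-1.0, -0.1, 5.5]
grip_width: 0.0248
gripper_force: 48.7
```

Request:
{"method": "servo_tool", "body": {
  "steps": [
    {"tx": 0, "ty": 0, "tz": 1, "yaw": 0, "claw": 2},
    {"tx": 0, "ty": 0, "tz": 3, "yaw": 0, "claw": 2},
    {"tx": 0, "ty": 0, "tz": 3, "yaw": 0, "claw": 2},
    {"tx": 0, "ty": 0, "tz": 3, "yaw": 0, "claw": 2},
    {"tx": 0, "ty": 0, "tz": 3, "yaw": 0, "claw": 2},
    {"tx": 0, "ty": 0, "tz": 3, "yaw": 0, "claw": 2},
    {"tx": 1, "ty": 1, "tz": 0, "yaw": 0, "claw": 2},
    {"tx": 2, "ty": 2, "tz": 0, "yaw": 0, "claw": 2},
    {"tx": 2.5, "ty": 2.5, "tz": 0, "yaw": 0, "claw": 2},
    {"tx": 2.5, "ty": 2.5, "tz": 0, "yaw": 0, "claw": 2},
    {"tx": 2.5, "ty": 2.5, "tz": 0, "yaw": 0, "claw": 2},
    {"tx": 2.5, "ty": 2.5, "tz": 0, "yaw": 0, "claw": 2},
    {"tx": 2.5, "ty": 2.5, "tz": 0, "yaw": 0, "claw": 2},
    {"tx": 2.5, "ty": 2.5, "tz": 0, "yaw": 0, "claw": 2},
    {"tx": 2.5, "ty": 2.0, "tz": 0, "yaw": 0, "claw": 2},
    {"tx": 2.0, "ty": 1.2, "tz": 0, "yaw": 0, "claw": 2},
    {"tx": 0.7, "ty": 0.5, "tz": 0, "yaw": 0, "claw": 2},
    {"tx": 0, "ty": 0, "tz": 0, "yaw": 0, "claw": 2},
    {"tx": 0, "ty": 0, "tz": 0, "yaw": 0, "claw": 2},
    {"tx": 0, "ty": 0, "tz": 0, "yaw": 0, "claw": 2}
  ]
}}

```text
time_s: 5.3
position: [0.666, -0.0005, 0.2005]
tool_rot: [[0.125, 0.992, -0.0], [0.992, -0.125, -0.0], [-0.0, -0.0, -1.0]]
ft_force: [-0.1, -0.1, -0.8]
grip_width: 0.0248
gripper_force: 49.3
```

```bash
python3 - <<'E'
from h import *
im,d,W=cap('top')
cv2.imwrite('pics/c3.png',cv2.resize(im[90:240,280:440,::-1],None,fx=4,fy=4,interpolation=cv2.INTER_CUBIC))
print(env.observe()['position'])
E
```

```text
[ 6.66091016e-01 -5.16443919e-04  2.00619874e-01]
```

View pics/c3.png

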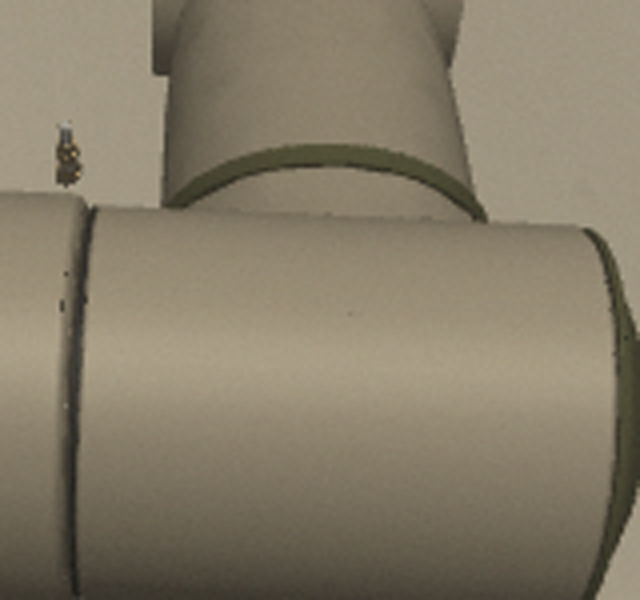

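The picture shows only the wrist, which hides the rail from the top camera. The grip readings show the post is held, so I'll lower it onto the second pad.

Request:
{"method": "servo_tool", "body": {
  "steps": [
    {"tx": 0.1, "ty": 0.05, "tz": -2, "yaw": 0, "claw": 2},
    {"tx": 0, "ty": 0, "tz": -3, "yaw": 0, "claw": 2},
    {"tx": 0, "ty": 0, "tz": -3, "yaw": 0, "claw": 2},
    {"tx": 0, "ty": 0, "tz": -2, "yaw": 0, "claw": 2},
    {"tx": 0, "ty": 0, "tz": -2, "yaw": 0, "claw": 2},
    {"tx": 0, "ty": 0, "tz": -1, "yaw": 0, "claw": 2},
    {"tx": 0, "ty": 0, "tz": -0.7, "yaw": 0, "claw": 2},
    {"tx": 0, "ty": 0, "tz": -0.3, "yaw": 0, "claw": 2},
    {"tx": 0, "ty": 0, "tz": 0, "yaw": 0, "claw": 2},
    {"tx": 0, "ty": 0, "tz": 0, "yaw": 0, "claw": 2},
    {"tx": 0, "ty": 0, "tz": 0, "yaw": 0, "claw": 2}
  ]
}}

```text
time_s: 6.45
position: [0.6679, 0.0007, 0.0611]
tool_rot: [[0.124, 0.992, 0.001], [0.992, -0.124, -0.0], [-0.0, 0.001, -1.0]]
ft_force: [-0.1, 0.4, 0.1]
grip_width: 0.0246
gripper_force: 49.3
```

```bash
python3 - <<'E'
from h import *
im,d,W=cap('scene')
cv2.imwrite('pics/s1.png',cv2.resize(im[170:320,300:450,::-1],None,fx=4,fy=4,interpolation=cv2.INTER_CUBIC))
E
```

```text
(no output)
```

View pics/s1.png

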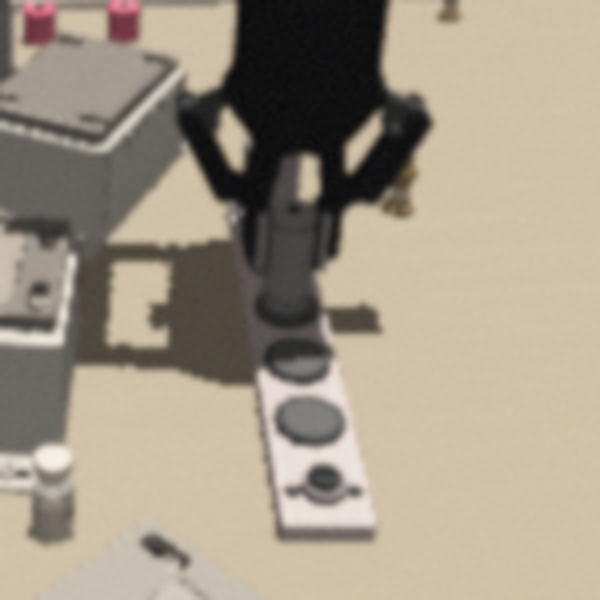

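The scene view shows the post centred over the second pad from the stop, with its foot at about crop (287,305). I'll touch it down.

Request:
{"method": "servo_tool", "body": {
  "steps": [
    {"tx": 0, "ty": 0, "tz": -0.1, "yaw": 0, "claw": 2},
    {"tx": 0, "ty": 0, "tz": -0.1, "yaw": 0, "claw": 2},
    {"tx": 0, "ty": 0, "tz": -0.1, "yaw": 0, "claw": 2},
    {"tx": 0, "ty": 0, "tz": 0, "yaw": 0, "claw": 2},
    {"tx": 0, "ty": 0, "tz": 0, "yaw": 0, "claw": 2},
    {"tx": 0, "ty": 0, "tz": 0, "yaw": 0, "claw": 2}
  ]
}}

```text
time_s: 7.1
position: [0.6677, 0.0007, 0.0574]
tool_rot: [[0.124, 0.992, 0.0], [0.992, -0.124, 0.0], [0.0, 0.0, -1.0]]
ft_force: [-1.0, -0.3, 0.7]
grip_width: 0.0247
gripper_force: 49.4
```

Request:
{"method": "servo_tool", "body": {
  "steps": [
    {"tx": 0, "ty": 0, "tz": -0.05, "yaw": 0, "claw": 2},
    {"tx": 0, "ty": 0, "tz": 0, "yaw": 0, "claw": 2.8},
    {"tx": 0, "ty": 0, "tz": 0, "yaw": 0, "claw": 3.5},
    {"tx": 0, "ty": 0, "tz": 0, "yaw": 0, "claw": 5},
    {"tx": 0, "ty": 0, "tz": 0, "yaw": 0, "claw": 5},
    {"tx": 0, "ty": 0, "tz": 0, "yaw": 0, "claw": 5},
    {"tx": 0, "ty": 0, "tz": 1, "yaw": 0, "claw": 5},
    {"tx": 0, "ty": 0, "tz": 2, "yaw": 0, "claw": 5},
    {"tx": 0, "ty": 0, "tz": 3, "yaw": 0, "claw": 5},
    {"tx": 0, "ty": 0, "tz": 3, "yaw": 0, "claw": 5},
    {"tx": 0, "ty": 0, "tz": 3, "yaw": 0, "claw": 5},
    {"tx": 0, "ty": 0, "tz": 2.3, "yaw": 0, "claw": 5}
  ]
}}

```text
time_s: 8.3
position: [0.6678, 0.0007, 0.2029]
tool_rot: [[0.124, 0.992, 0.003], [0.992, -0.124, -0.0], [-0.0, 0.003, -1.0]]
ft_force: [-1.0, -0.2, 0.1]
grip_width: 0.0496
gripper_force: 0.0
```

Request:
{"method": "servo_tool", "body": {
  "steps": [
    {"tx": -0.6, "ty": 1.4, "tz": 0, "yaw": 0, "claw": 5.5},
    {"tx": -1.2, "ty": 2.8, "tz": 0, "yaw": 0, "claw": 5.5},
    {"tx": -1.2, "ty": 2.8, "tz": 0, "yaw": 0, "claw": 5.5},
    {"tx": -1.2, "ty": 2.8, "tz": 0, "yaw": 0, "claw": 5.5},
    {"tx": -1.2, "ty": 2.8, "tz": 0, "yaw": 0, "claw": 5.5},
    {"tx": -1.2, "ty": 2.8, "tz": 0, "yaw": 0, "claw": 5.5},
    {"tx": -1.2, "ty": 2.8, "tz": 0, "yaw": 0, "claw": 5.5},
    {"tx": -1.2, "ty": 2.8, "tz": 0, "yaw": 0, "claw": 5.5},
    {"tx": -1.2, "ty": 2.8, "tz": 0, "yaw": 0, "claw": 5.5},
    {"tx": -1.2, "ty": 2.8, "tz": 0, "yaw": 0, "claw": 5.5},
    {"tx": -1.2, "ty": 2.8, "tz": 0, "yaw": 0, "claw": 5.5},
    {"tx": -1.2, "ty": 2.0, "tz": 0, "yaw": 0, "claw": 5.5},
    {"tx": -0.4, "ty": 0.8, "tz": 0, "yaw": 0, "claw": 5.5},
    {"tx": 0, "ty": 0, "tz": 0, "yaw": 0, "claw": 5.5},
    {"tx": 0, "ty": 0, "tz": 0, "yaw": 0, "claw": 5.5},
    {"tx": 0, "ty": 0, "tz": 0, "yaw": 0, "claw": 5.5},
    {"tx": 0, "ty": 0, "tz": 0, "yaw": 0, "claw": 5.5}
  ]
}}

```text
time_s: 10.0
position: [0.5262, 0.3218, 0.1998]
tool_rot: [[0.125, 0.992, -0.0], [0.992, -0.125, -0.0], [-0.0, -0.0, -1.0]]
ft_force: [-0.0, -0.7, -0.2]
grip_width: 0.055
gripper_force: 0.0
```

```bash
python3 - <<'E'
from h import *
im,d,W=cap('top'); w=W.reshape(-1,3)
def top(c,h,r=.025):
    s=w[(np.hypot(*(w[:,:2]-c).T)<r)&(abs(w[:,2]-h)<.006)]
    return ((s[:,:2].min(0)+s[:,:2].max(0))/2).round(4),np.ptp(s[:,:2],axis=0).round(3),np.median(s[:,2]).round(4),len(s)
print(top(np.array([.6669,0]),.074)); print(top(np.array([.5257,.323]),.073))
E
```

```text
(array([0.6683, 0.0017]), array([0.028, 0.025]), np.float64(0.073), 79)Traceback (most recent call last):
  File "<stdin>", line 6, in <module>
  File "<stdin>", line 5, in top
    return umr_minimum(a, axis, None, out, keepdims, initial, where)
ValueError: zero-size array to reduction operation minimum which has no identity
```

The 58 mm post is standing on its pad. Next is the 73 mm post.

Request:
{"method": "servo_tool", "body": {
  "steps": [
    {"tx": 0, "ty": 0.1, "tz": -2, "yaw": 0, "claw": 5.5},
    {"tx": 0, "ty": 0, "tz": -3, "yaw": 0, "claw": 5.5},
    {"tx": 0, "ty": 0, "tz": -3, "yaw": 0, "claw": 5.5},
    {"tx": 0, "ty": 0, "tz": -2.5, "yaw": 0, "claw": 5.5},
    {"tx": 0, "ty": 0, "tz": -2, "yaw": 0, "claw": 5.5},
    {"tx": 0, "ty": 0, "tz": -2, "yaw": 0, "claw": 5.5},
    {"tx": 0, "ty": 0, "tz": -1, "yaw": 0, "claw": 5.5},
    {"tx": 0, "ty": 0, "tz": 0, "yaw": 0, "claw": 5.5},
    {"tx": 0, "ty": 0, "tz": 0, "yaw": 0, "claw": 5.5},
    {"tx": 0, "ty": 0, "tz": 0, "yaw": 0, "claw": 4},
    {"tx": 0, "ty": 0, "tz": 0, "yaw": 0, "claw": 3},
    {"tx": 0, "ty": 0, "tz": 0, "yaw": 0, "claw": 2},
    {"tx": 0, "ty": 0, "tz": 0, "yaw": 0, "claw": 2},
    {"tx": 0, "ty": 0, "tz": 0, "yaw": 0, "claw": 2},
    {"tx": 0, "ty": 0, "tz": 0, "yaw": 0, "claw": 2},
    {"tx": 0, "ty": 0, "tz": 0, "yaw": 0, "claw": 2}
  ]
}}

```text
time_s: 11.65
position: [0.526, 0.3239, 0.0457]
tool_rot: [[0.124, 0.992, 0.001], [0.992, -0.124, 0.001], [0.001, 0.001, -1.0]]
ft_force: [-0.3, 0.4, 6.6]
grip_width: 0.0251
gripper_force: 48.9
```

Request:
{"method": "servo_tool", "body": {
  "steps": [
    {"tx": 0, "ty": 0, "tz": 1, "yaw": 0, "claw": 2},
    {"tx": 0, "ty": 0, "tz": 3, "yaw": 0, "claw": 2},
    {"tx": 0, "ty": 0, "tz": 4, "yaw": 0, "claw": 2},
    {"tx": 0, "ty": 0, "tz": 4, "yaw": 0, "claw": 2},
    {"tx": 0, "ty": 0, "tz": 4, "yaw": 0, "claw": 2},
    {"tx": 0.6, "ty": -1.2, "tz": 1, "yaw": 0, "claw": 2},
    {"tx": 1.3, "ty": -2.4, "tz": 0, "yaw": 0, "claw": 2},
    {"tx": 1.3, "ty": -2.4, "tz": 0, "yaw": 0, "claw": 2},
    {"tx": 1.3, "ty": -2.4, "tz": 0, "yaw": 0, "claw": 2},
    {"tx": 1.3, "ty": -2.4, "tz": 0, "yaw": 0, "claw": 2},
    {"tx": 1.3, "ty": -2.4, "tz": 0, "yaw": 0, "claw": 2},
    {"tx": 1.3, "ty": -2.4, "tz": 0, "yaw": 0, "claw": 2},
    {"tx": 1.3, "ty": -2.4, "tz": 0, "yaw": 0, "claw": 2},
    {"tx": 1.3, "ty": -2.4, "tz": 0, "yaw": 0, "claw": 2},
    {"tx": 1.3, "ty": -2.4, "tz": 0, "yaw": 0, "claw": 2},
    {"tx": 1.3, "ty": -2.4, "tz": 0, "yaw": 0, "claw": 2},
    {"tx": 1.0, "ty": -2.0, "tz": 0, "yaw": 0, "claw": 2},
    {"tx": 0.1, "ty": -0.4, "tz": 0, "yaw": 0, "claw": 2},
    {"tx": 0, "ty": 0, "tz": 0, "yaw": 0, "claw": 2},
    {"tx": 0, "ty": 0, "tz": 0, "yaw": 0, "claw": 2}
  ]
}}

```text
time_s: 13.65
position: [0.6722, 0.0484, 0.2146]
tool_rot: [[0.123, 0.992, -0.001], [0.992, -0.123, 0.0], [0.0, -0.001, -1.0]]
ft_force: [-0.7, -0.7, -1.9]
grip_width: 0.0249
gripper_force: 49.6
```

Request:
{"method": "servo_tool", "body": {
  "steps": [
    {"tx": 0, "ty": 0, "tz": -2, "yaw": 0, "claw": 2},
    {"tx": 0, "ty": 0, "tz": -3, "yaw": 0, "claw": 2},
    {"tx": 0, "ty": 0, "tz": -3, "yaw": 0, "claw": 2},
    {"tx": 0, "ty": 0, "tz": -3, "yaw": 0, "claw": 2},
    {"tx": 0, "ty": 0, "tz": -2, "yaw": 0, "claw": 2},
    {"tx": 0, "ty": 0, "tz": -1, "yaw": 0, "claw": 2},
    {"tx": 0, "ty": 0, "tz": -0.8, "yaw": 0, "claw": 2},
    {"tx": 0, "ty": 0, "tz": -0.1, "yaw": 0, "claw": 2},
    {"tx": 0, "ty": 0, "tz": 0, "yaw": 0, "claw": 2},
    {"tx": 0, "ty": 0, "tz": -0.1, "yaw": 0, "claw": 2},
    {"tx": 0, "ty": 0, "tz": -0.1, "yaw": 0, "claw": 2},
    {"tx": 0, "ty": 0, "tz": 0, "yaw": 0, "claw": 2},
    {"tx": 0, "ty": 0, "tz": 0, "yaw": 0, "claw": 2}
  ]
}}

```text
time_s: 14.95
position: [0.6727, 0.0477, 0.064]
tool_rot: [[0.124, 0.992, 0.0], [0.992, -0.124, -0.0], [0.0, 0.0, -1.0]]
ft_force: [-0.8, -0.0, -1.4]
grip_width: 0.0252
gripper_force: 49.6
```

Then 2 mm more, release, and back up.

Request:
{"method": "servo_tool", "body": {
  "steps": [
    {"tx": 0, "ty": 0, "tz": -0.1, "yaw": 0, "claw": 2},
    {"tx": 0, "ty": 0, "tz": -0.1, "yaw": 0, "claw": 2},
    {"tx": 0, "ty": 0, "tz": 0, "yaw": 0, "claw": 2},
    {"tx": 0, "ty": 0, "tz": 0, "yaw": 0, "claw": 2},
    {"tx": 0, "ty": 0, "tz": 0, "yaw": 0, "claw": 2}
  ]
}}

```text
time_s: 15.45
position: [0.6727, 0.0476, 0.0618]
tool_rot: [[0.124, 0.992, 0.0], [0.992, -0.124, -0.0], [0.0, 0.0, -1.0]]
ft_force: [-0.1, -0.0, -1.3]
grip_width: 0.0249
gripper_force: 49.7
```

Request:
{"method": "servo_tool", "body": {
  "steps": [
    {"tx": 0, "ty": 0, "tz": -0.05, "yaw": 0, "claw": 2},
    {"tx": 0, "ty": 0, "tz": -0.05, "yaw": 0, "claw": 2},
    {"tx": 0, "ty": 0, "tz": 0, "yaw": 0, "claw": 2},
    {"tx": 0, "ty": 0, "tz": 0, "yaw": 0, "claw": 2.8},
    {"tx": 0, "ty": 0, "tz": 0, "yaw": 0, "claw": 3.5},
    {"tx": 0, "ty": 0, "tz": 0, "yaw": 0, "claw": 5},
    {"tx": 0, "ty": 0, "tz": 0, "yaw": 0, "claw": 5},
    {"tx": 0, "ty": 0, "tz": 0, "yaw": 0, "claw": 5},
    {"tx": 0, "ty": 0, "tz": 1, "yaw": 0, "claw": 5},
    {"tx": 0, "ty": 0, "tz": 3, "yaw": 0, "claw": 5},
    {"tx": 0, "ty": 0, "tz": 3, "yaw": 0, "claw": 5},
    {"tx": 0, "ty": 0, "tz": 3, "yaw": 0, "claw": 5},
    {"tx": 0, "ty": 0, "tz": 3, "yaw": 0, "claw": 5},
    {"tx": 0, "ty": 0, "tz": 1, "yaw": 0, "claw": 5}
  ]
}}

```text
time_s: 16.85
position: [0.6735, 0.0476, 0.2051]
tool_rot: [[0.124, 0.992, 0.006], [0.992, -0.124, -0.001], [0.0, 0.006, -1.0]]
ft_force: [0.5, 1.1, 0.3]
grip_width: 0.0499
gripper_force: 0.0
```

Request:
{"method": "servo_tool", "body": {
  "steps": [
    {"tx": -1, "ty": 0.2, "tz": 0, "yaw": 0, "claw": 5.5},
    {"tx": -2, "ty": 0.5, "tz": 0, "yaw": 0, "claw": 5.5},
    {"tx": -2, "ty": 0.5, "tz": 0, "yaw": 0, "claw": 5.5},
    {"tx": -2, "ty": 0.5, "tz": 0, "yaw": 0, "claw": 5.5},
    {"tx": -2, "ty": 0.5, "tz": 0, "yaw": 0, "claw": 5.5},
    {"tx": -2, "ty": 0.5, "tz": 0, "yaw": 0, "claw": 5.5},
    {"tx": -2, "ty": 0.5, "tz": 0, "yaw": 0, "claw": 5.5},
    {"tx": -2, "ty": 0.5, "tz": 0, "yaw": 0, "claw": 5.5},
    {"tx": -2, "ty": 0.5, "tz": 0, "yaw": 0, "claw": 5.5},
    {"tx": -2, "ty": 0.5, "tz": 0, "yaw": 0, "claw": 5.5},
    {"tx": -2, "ty": 0.5, "tz": 0, "yaw": 0, "claw": 5.5},
    {"tx": -2, "ty": 0.3, "tz": 0, "yaw": 0, "claw": 5.5},
    {"tx": -0.8, "ty": 0, "tz": 0, "yaw": 0, "claw": 5.5},
    {"tx": 0, "ty": 0, "tz": 0, "yaw": 0, "claw": 5.5},
    {"tx": 0, "ty": 0, "tz": 0, "yaw": 0, "claw": 5.5},
    {"tx": 0, "ty": 0, "tz": 0, "yaw": 0, "claw": 5.5}
  ]
}}

```text
time_s: 18.45
position: [0.4355, 0.1025, 0.2007]
tool_rot: [[0.124, 0.992, 0.0], [0.992, -0.124, -0.0], [0.0, 0.0, -1.0]]
ft_force: [-0.7, -0.5, 0.1]
grip_width: 0.0551
gripper_force: 0.0
```

```bash
cat >> h.py <<'E'
def tops(w,L):
    w=w.reshape(-1,3)
    for n,c,h in L:
        s=w[(np.hypot(*(w[:,:2]-np.array(c)).T)<.025)&(abs(w[:,2]-h)<.006)]
        if len(s)>5: print(n,((s[:,:2].min(0)+s[:,:2].max(0))/2).round(4),np.ptp(s[:,:2],axis=0).round(3),np.median(s[:,2]).round(4),len(s))
        else: print(n,'hidden',len(s))
E
python3 - <<'E'
from h import *
for c in('top','scene'):
    im,d,W=cap(c); tops(W,[('58',(.668,.001),.074),('73',(.6726,.0477),.089),('43',(.435,.103),.043),('28',(.446,.269),.028)])
E
```

```text
58 hidden 0
73 hidden 0
43 hidden 0
28 [0.447 0.27 ] [0.025 0.025] 0.0273 88
58 [ 0.6689 -0.0025] [0.026 0.027] 0.0741 90
73 [0.6736 0.0434] [0.024 0.027] 0.0893 81
43 [0.4378 0.0999] [0.024 0.025] 0.0432 70
28 [0.4481 0.2656] [0.022 0.023] 0.0279 48
```

Request:
{"method": "servo_tool", "body": {
  "steps": [
    {"tx": 0, "ty": 0.05, "tz": -2, "yaw": 0, "claw": 5.5},
    {"tx": 0, "ty": 0, "tz": -3, "yaw": 0, "claw": 5.5},
    {"tx": 0, "ty": 0, "tz": -3, "yaw": 0, "claw": 5.5},
    {"tx": 0, "ty": 0, "tz": -3, "yaw": 0, "claw": 5.5},
    {"tx": 0, "ty": 0, "tz": -2.4, "yaw": 0, "claw": 5.5},
    {"tx": 0, "ty": 0, "tz": -2, "yaw": 0, "claw": 5.5},
    {"tx": 0, "ty": 0, "tz": -1, "yaw": 0, "claw": 5.5},
    {"tx": 0, "ty": 0, "tz": 0, "yaw": 0, "claw": 5.5},
    {"tx": 0, "ty": 0, "tz": 0, "yaw": 0, "claw": 5.5},
    {"tx": 0, "ty": 0, "tz": 0, "yaw": 0, "claw": 4},
    {"tx": 0, "ty": 0, "tz": 0, "yaw": 0, "claw": 3},
    {"tx": 0, "ty": 0, "tz": 0, "yaw": 0, "claw": 2},
    {"tx": 0, "ty": 0, "tz": 0, "yaw": 0, "claw": 2},
    {"tx": 0, "ty": 0, "tz": 0, "yaw": 0, "claw": 2},
    {"tx": 0, "ty": 0, "tz": 0, "yaw": 0, "claw": 2},
    {"tx": 0, "ty": 0, "tz": 0, "yaw": 0, "claw": 2}
  ]
}}

```text
time_s: 20.15
position: [0.435, 0.1032, 0.0377]
tool_rot: [[0.124, 0.992, 0.002], [0.992, -0.124, -0.0], [0.0, 0.002, -1.0]]
ft_force: [-1.8, -0.5, 7.0]
grip_width: 0.0244
gripper_force: 48.7
```

Request:
{"method": "servo_tool", "body": {
  "steps": [
    {"tx": 0, "ty": 0, "tz": 1, "yaw": 0, "claw": 2},
    {"tx": 0, "ty": 0, "tz": 3, "yaw": 0, "claw": 2},
    {"tx": 0, "ty": 0, "tz": 4, "yaw": 0, "claw": 2},
    {"tx": 0, "ty": 0, "tz": 4, "yaw": 0, "claw": 2},
    {"tx": 0, "ty": 0, "tz": 4, "yaw": 0, "claw": 2},
    {"tx": 1, "ty": -0.7, "tz": 0, "yaw": 0, "claw": 2},
    {"tx": 2, "ty": -1.4, "tz": 0, "yaw": 0, "claw": 2},
    {"tx": 2, "ty": -1.4, "tz": 0, "yaw": 0, "claw": 2},
    {"tx": 2, "ty": -1.4, "tz": 0, "yaw": 0, "claw": 2},
    {"tx": 2, "ty": -1.4, "tz": 0, "yaw": 0, "claw": 2},
    {"tx": 2, "ty": -1.4, "tz": 0, "yaw": 0, "claw": 2},
    {"tx": 2, "ty": -1.4, "tz": 0, "yaw": 0, "claw": 2},
    {"tx": 2, "ty": -1.4, "tz": 0, "yaw": 0, "claw": 2},
    {"tx": 2, "ty": -1.4, "tz": 0, "yaw": 0, "claw": 2},
    {"tx": 2, "ty": -1.4, "tz": 0, "yaw": 0, "claw": 2},
    {"tx": 2, "ty": -1.0, "tz": 0, "yaw": 0, "claw": 2},
    {"tx": 1.6, "ty": -0.8, "tz": 0, "yaw": 0, "claw": 2},
    {"tx": 0, "ty": 0, "tz": 0, "yaw": 0, "claw": 2},
    {"tx": 0, "ty": 0, "tz": 0, "yaw": 0, "claw": 2},
    {"tx": 0, "ty": 0, "tz": 0, "yaw": 0, "claw": 2}
  ]
}}

```text
time_s: 22.15
position: [0.6599, -0.0473, 0.1967]
tool_rot: [[0.124, 0.992, -0.001], [0.992, -0.124, 0.0], [0.0, -0.001, -1.0]]
ft_force: [-0.1, 1.0, -0.0]
grip_width: 0.0245
gripper_force: 49.4
```

Request:
{"method": "servo_tool", "body": {
  "steps": [
    {"tx": 0.1, "ty": 0, "tz": -2, "yaw": 0, "claw": 2},
    {"tx": 0, "ty": 0, "tz": -3, "yaw": 0, "claw": 2},
    {"tx": 0, "ty": 0, "tz": -3, "yaw": 0, "claw": 2},
    {"tx": 0, "ty": 0, "tz": -3, "yaw": 0, "claw": 2},
    {"tx": 0, "ty": 0, "tz": -1.4, "yaw": 0, "claw": 2},
    {"tx": 0, "ty": 0, "tz": -1, "yaw": 0, "claw": 2},
    {"tx": 0, "ty": 0, "tz": -0.4, "yaw": 0, "claw": 2},
    {"tx": 0, "ty": 0, "tz": -0.1, "yaw": 0, "claw": 2},
    {"tx": 0, "ty": 0, "tz": -0.1, "yaw": 0, "claw": 2},
    {"tx": 0, "ty": 0, "tz": -0.1, "yaw": 0, "claw": 2},
    {"tx": 0, "ty": 0, "tz": 0, "yaw": 0, "claw": 2},
    {"tx": 0, "ty": 0, "tz": 0, "yaw": 0, "claw": 2},
    {"tx": 0, "ty": 0, "tz": 0, "yaw": 0, "claw": 2}
  ]
}}

```text
time_s: 23.45
position: [0.6617, -0.0478, 0.056]
tool_rot: [[0.124, 0.992, 0.0], [0.992, -0.124, -0.0], [-0.0, 0.0, -1.0]]
ft_force: [0.1, 0.6, -1.1]
grip_width: 0.0244
gripper_force: 49.4
```

Request:
{"method": "servo_tool", "body": {
  "steps": [
    {"tx": 0, "ty": 0, "tz": -0.1, "yaw": 0, "claw": 2},
    {"tx": 0, "ty": 0, "tz": -0.1, "yaw": 0, "claw": 2},
    {"tx": 0, "ty": 0, "tz": -0.05, "yaw": 0, "claw": 2},
    {"tx": 0, "ty": 0, "tz": 0, "yaw": 0, "claw": 2},
    {"tx": 0, "ty": 0, "tz": 0, "yaw": 0, "claw": 2},
    {"tx": 0, "ty": 0, "tz": 0, "yaw": 0, "claw": 2.8},
    {"tx": 0, "ty": 0, "tz": 0, "yaw": 0, "claw": 3.5},
    {"tx": 0, "ty": 0, "tz": 0, "yaw": 0, "claw": 5},
    {"tx": 0, "ty": 0, "tz": 0, "yaw": 0, "claw": 5},
    {"tx": 0, "ty": 0, "tz": 0, "yaw": 0, "claw": 5},
    {"tx": 0, "ty": 0, "tz": 1, "yaw": 0, "claw": 5},
    {"tx": 0, "ty": 0, "tz": 3, "yaw": 0, "claw": 5},
    {"tx": 0, "ty": 0, "tz": 3, "yaw": 0, "claw": 5},
    {"tx": 0, "ty": 0, "tz": 3, "yaw": 0, "claw": 5},
    {"tx": 0, "ty": 0, "tz": 3, "yaw": 0, "claw": 5},
    {"tx": 0, "ty": 0, "tz": 2, "yaw": 0, "claw": 5}
  ]
}}

```text
time_s: 25.05
position: [0.662, -0.0479, 0.2067]
tool_rot: [[0.124, 0.992, 0.004], [0.992, -0.124, -0.001], [-0.0, 0.004, -1.0]]
ft_force: [0.2, -0.1, 0.6]
grip_width: 0.0499
gripper_force: 0.0
```

Request:
{"method": "servo_tool", "body": {
  "steps": [
    {"tx": -1, "ty": 1.4, "tz": 0, "yaw": 0, "claw": 5.3},
    {"tx": -1.5, "ty": 2.2, "tz": 0, "yaw": 0, "claw": 5.3},
    {"tx": -1.5, "ty": 2.2, "tz": 0, "yaw": 0, "claw": 5.3},
    {"tx": -1.5, "ty": 2.2, "tz": 0, "yaw": 0, "claw": 5.3},
    {"tx": -1.5, "ty": 2.2, "tz": 0, "yaw": 0, "claw": 5.3},
    {"tx": -1.5, "ty": 2.2, "tz": 0, "yaw": 0, "claw": 5.3},
    {"tx": -1.5, "ty": 2.2, "tz": 0, "yaw": 0, "claw": 5.3},
    {"tx": -1.5, "ty": 2.2, "tz": 0, "yaw": 0, "claw": 5.3},
    {"tx": -1.5, "ty": 2.2, "tz": 0, "yaw": 0, "claw": 5.3},
    {"tx": -1.5, "ty": 2.2, "tz": 0, "yaw": 0, "claw": 5.3},
    {"tx": -1.5, "ty": 2.2, "tz": 0, "yaw": 0, "claw": 5.3},
    {"tx": -1.5, "ty": 2.2, "tz": 0, "yaw": 0, "claw": 5.3},
    {"tx": -1.5, "ty": 2.2, "tz": 0, "yaw": 0, "claw": 5.3},
    {"tx": -1.5, "ty": 2.2, "tz": 0, "yaw": 0, "claw": 5.3},
    {"tx": -1, "ty": 1.7, "tz": 0, "yaw": 0, "claw": 5.3},
    {"tx": 0, "ty": 0, "tz": 0, "yaw": 0, "claw": 5.3},
    {"tx": 0, "ty": 0, "tz": 0, "yaw": 0, "claw": 5.3},
    {"tx": 0, "ty": 0, "tz": 0, "yaw": 0, "claw": 5.3}
  ]
}}

```text
time_s: 26.85
position: [0.4472, 0.2686, 0.2036]
tool_rot: [[0.125, 0.992, 0.001], [0.992, -0.125, -0.0], [0.0, 0.001, -1.0]]
ft_force: [-0.6, 0.8, 0.2]
grip_width: 0.0533
gripper_force: 0.0
```

```bash
python3 - <<'E'
from h import *
for c in('top','scene'):
    im,d,W=cap(c); tops(W,[('58',(.668,.001),.074),('73',(.6726,.0477),.089),('43',(.661,-.0477),.059),('28',(.446,.269),.028)])
    w=W.reshape(-1,3); s=w[(abs(w[:,0]-.41)<.07)&(abs(w[:,1]-.269)<.05)&(w[:,2]>.012)&(w[:,2]<.15)&(np.hypot(w[:,0]-.446,w[:,1]-.269)>.02)]
    if len(s): print('near',s.min(0).round(3),s.max(0).round(3),np.median(s,axis=0).round(3))
E
```

```text
58 [0.6679 0.0018] [0.025 0.025] 0.0727 75
73 [0.6724 0.0479] [0.025 0.026] 0.0884 80
43 [ 0.6614 -0.0463] [0.027 0.025] 0.058 76
28 hidden 0
58 [ 0.6686 -0.0023] [0.025 0.028] 0.0739 90
73 [0.6738 0.0425] [0.024 0.025] 0.089 80
43 [ 0.6629 -0.0516] [0.025 0.025] 0.0591 102
28 [0.4482 0.2642] [0.022 0.025] 0.0282 48
near [0.34  0.22  0.013] [0.391 0.319 0.071] [0.374 0.246 0.033]
```

Request:
{"method": "servo_tool", "body": {
  "steps": [
    {"tx": 0, "ty": 0.05, "tz": -2, "yaw": 0, "claw": 5.3},
    {"tx": 0, "ty": 0, "tz": -3, "yaw": 0, "claw": 5.3},
    {"tx": 0, "ty": 0, "tz": -3, "yaw": 0, "claw": 5.3},
    {"tx": 0, "ty": 0, "tz": -3, "yaw": 0, "claw": 5.3},
    {"tx": 0, "ty": 0, "tz": -3, "yaw": 0, "claw": 5.3},
    {"tx": 0, "ty": 0, "tz": -2, "yaw": 0, "claw": 5.3},
    {"tx": 0, "ty": 0, "tz": -1, "yaw": 0, "claw": 5.3},
    {"tx": 0, "ty": 0, "tz": -0.8, "yaw": 0, "claw": 5.3},
    {"tx": 0, "ty": 0, "tz": 0, "yaw": 0, "claw": 5.3},
    {"tx": 0, "ty": 0, "tz": 0, "yaw": 0, "claw": 5.3},
    {"tx": 0, "ty": 0, "tz": 0, "yaw": 0, "claw": 4},
    {"tx": 0, "ty": 0, "tz": 0, "yaw": 0, "claw": 3},
    {"tx": 0, "ty": 0, "tz": 0, "yaw": 0, "claw": 2},
    {"tx": 0, "ty": 0, "tz": 0, "yaw": 0, "claw": 2},
    {"tx": 0, "ty": 0, "tz": 0, "yaw": 0, "claw": 2},
    {"tx": 0, "ty": 0, "tz": 0, "yaw": 0, "claw": 2},
    {"tx": 0, "ty": 0, "tz": 0, "yaw": 0, "claw": 2}
  ]
}}

```text
time_s: 28.65
position: [0.4469, 0.2698, 0.0261]
tool_rot: [[0.124, 0.992, 0.001], [0.992, -0.124, 0.0], [0.001, 0.001, -1.0]]
ft_force: [-1.1, -0.1, 5.1]
grip_width: 0.0243
gripper_force: 48.8
```

Request:
{"method": "servo_tool", "body": {
  "steps": [
    {"tx": 0, "ty": 0, "tz": 1, "yaw": 0, "claw": 2},
    {"tx": 0, "ty": 0, "tz": 3, "yaw": 0, "claw": 2},
    {"tx": 0, "ty": 0, "tz": 4, "yaw": 0, "claw": 2},
    {"tx": 0, "ty": 0, "tz": 4, "yaw": 0, "claw": 2},
    {"tx": 0, "ty": 0, "tz": 4, "yaw": 0, "claw": 2},
    {"tx": 0, "ty": 0, "tz": 2, "yaw": 0, "claw": 2}
  ]
}}

```text
time_s: 29.25
position: [0.4471, 0.2699, 0.2096]
tool_rot: [[0.124, 0.992, 0.005], [0.992, -0.124, 0.002], [0.002, 0.005, -1.0]]
ft_force: [0.3, 0.3, -0.8]
grip_width: 0.0242
gripper_force: 49.2
```

Request:
{"method": "servo_tool", "body": {
  "steps": [
    {"tx": 0.7, "ty": -1.2, "tz": 0, "yaw": 0, "claw": 2},
    {"tx": 1.4, "ty": -2.5, "tz": 0, "yaw": 0, "claw": 2},
    {"tx": 1.4, "ty": -2.5, "tz": 0, "yaw": 0, "claw": 2},
    {"tx": 1.4, "ty": -2.5, "tz": 0, "yaw": 0, "claw": 2},
    {"tx": 1.4, "ty": -2.5, "tz": 0, "yaw": 0, "claw": 2},
    {"tx": 1.4, "ty": -2.5, "tz": 0, "yaw": 0, "claw": 2},
    {"tx": 1.4, "ty": -2.5, "tz": 0, "yaw": 0, "claw": 2},
    {"tx": 1.4, "ty": -2.5, "tz": 0, "yaw": 0, "claw": 2},
    {"tx": 1.4, "ty": -2.5, "tz": 0, "yaw": 0, "claw": 2},
    {"tx": 1.4, "ty": -2.5, "tz": 0, "yaw": 0, "claw": 2},
    {"tx": 1.4, "ty": -2.5, "tz": 0, "yaw": 0, "claw": 2},
    {"tx": 1.4, "ty": -2.5, "tz": 0, "yaw": 0, "claw": 2},
    {"tx": 1.4, "ty": -2.5, "tz": 0, "yaw": 0, "claw": 2},
    {"tx": 1.4, "ty": -2.5, "tz": 0, "yaw": 0, "claw": 2},
    {"tx": 1.4, "ty": -2.0, "tz": 0, "yaw": 0, "claw": 2},
    {"tx": 0.6, "ty": -0.8, "tz": 0, "yaw": 0, "claw": 2},
    {"tx": 0, "ty": 0, "tz": 0, "yaw": 0, "claw": 2},
    {"tx": 0, "ty": 0, "tz": 0, "yaw": 0, "claw": 2},
    {"tx": 0, "ty": 0, "tz": 0, "yaw": 0, "claw": 2}
  ]
}}

```text
time_s: 31.15
position: [0.6552, -0.0942, 0.2054]
tool_rot: [[0.123, 0.992, -0.0], [0.992, -0.123, 0.0], [0.0, -0.0, -1.0]]
ft_force: [0.4, 0.2, -0.4]
grip_width: 0.0243
gripper_force: 49.2
```

Request:
{"method": "servo_tool", "body": {
  "steps": [
    {"tx": 0, "ty": -0.1, "tz": -2, "yaw": 0, "claw": 2},
    {"tx": 0, "ty": 0, "tz": -3, "yaw": 0, "claw": 2},
    {"tx": 0, "ty": 0, "tz": -3, "yaw": 0, "claw": 2},
    {"tx": 0, "ty": 0, "tz": -3, "yaw": 0, "claw": 2},
    {"tx": 0, "ty": 0, "tz": -2, "yaw": 0, "claw": 2},
    {"tx": 0, "ty": 0, "tz": -1.6, "yaw": 0, "claw": 2},
    {"tx": 0, "ty": 0, "tz": -0.9, "yaw": 0, "claw": 2},
    {"tx": 0, "ty": 0, "tz": -0.2, "yaw": 0, "claw": 2},
    {"tx": 0, "ty": 0, "tz": -0.1, "yaw": 0, "claw": 2},
    {"tx": 0, "ty": 0, "tz": -0.1, "yaw": 0, "claw": 2},
    {"tx": 0, "ty": 0, "tz": -0.1, "yaw": 0, "claw": 2},
    {"tx": 0, "ty": 0, "tz": 0, "yaw": 0, "claw": 2},
    {"tx": 0, "ty": 0, "tz": 0, "yaw": 0, "claw": 2},
    {"tx": 0, "ty": 0, "tz": 0, "yaw": 0, "claw": 2}
  ]
}}

```text
time_s: 32.55
position: [0.6557, -0.0964, 0.0455]
tool_rot: [[0.124, 0.992, 0.0], [0.992, -0.124, -0.0], [-0.0, 0.0, -1.0]]
ft_force: [0.1, -0.6, -0.8]
grip_width: 0.0242
gripper_force: 49.2
```

Request:
{"method": "servo_tool", "body": {
  "steps": [
    {"tx": 0, "ty": 0.1, "tz": -0.1, "yaw": 0, "claw": 2},
    {"tx": 0, "ty": 0, "tz": -0.1, "yaw": 0, "claw": 2},
    {"tx": 0, "ty": 0, "tz": -0.1, "yaw": 0, "claw": 2},
    {"tx": 0, "ty": 0, "tz": -0.03, "yaw": 0, "claw": 2},
    {"tx": 0, "ty": 0, "tz": 0, "yaw": 0, "claw": 2},
    {"tx": 0, "ty": 0, "tz": 0, "yaw": 0, "claw": 2},
    {"tx": 0, "ty": 0, "tz": 0, "yaw": 0, "claw": 2.8},
    {"tx": 0, "ty": 0, "tz": 0, "yaw": 0, "claw": 3.5},
    {"tx": 0, "ty": 0, "tz": 0, "yaw": 0, "claw": 5},
    {"tx": 0, "ty": 0, "tz": 0, "yaw": 0, "claw": 5},
    {"tx": 0, "ty": 0, "tz": 0, "yaw": 0, "claw": 5},
    {"tx": 0, "ty": 0, "tz": 1, "yaw": 0, "claw": 5},
    {"tx": 0, "ty": 0, "tz": 3, "yaw": 0, "claw": 5},
    {"tx": 0, "ty": 0, "tz": 4, "yaw": 0, "claw": 5},
    {"tx": 0, "ty": 0, "tz": 4, "yaw": 0, "claw": 5},
    {"tx": 0, "ty": 0, "tz": 4, "yaw": 0, "claw": 5},
    {"tx": 0, "ty": 0, "tz": 3, "yaw": 0, "claw": 5}
  ]
}}

```text
time_s: 34.25
position: [0.6557, -0.0953, 0.2359]
tool_rot: [[0.124, 0.992, 0.003], [0.992, -0.124, -0.001], [-0.001, 0.004, -1.0]]
ft_force: [-0.5, 0.5, 0.5]
grip_width: 0.0501
gripper_force: 0.0
```

Request:
{"method": "servo_tool", "body": {
  "steps": [
    {"tx": -1.5, "ty": -1, "tz": 0, "yaw": 0, "claw": 5},
    {"tx": -2, "ty": -2, "tz": 0, "yaw": 0, "claw": 5},
    {"tx": -2, "ty": -2, "tz": 0, "yaw": 0, "claw": 5},
    {"tx": -2, "ty": -2, "tz": 0, "yaw": 0, "claw": 5},
    {"tx": -2, "ty": -2, "tz": 0, "yaw": 0, "claw": 5},
    {"tx": -2, "ty": -2, "tz": 0, "yaw": 0, "claw": 5},
    {"tx": -2, "ty": -2, "tz": 0, "yaw": 0, "claw": 5},
    {"tx": -2, "ty": -2, "tz": 0, "yaw": 0, "claw": 5},
    {"tx": -2, "ty": -2, "tz": 0, "yaw": 0, "claw": 5},
    {"tx": -2, "ty": -2, "tz": 0, "yaw": 0, "claw": 5},
    {"tx": -2, "ty": -2, "tz": 0, "yaw": 0, "claw": 5},
    {"tx": 0, "ty": 0, "tz": 0, "yaw": 0, "claw": 5},
    {"tx": 0, "ty": 0, "tz": 0, "yaw": 0, "claw": 5},
    {"tx": 0, "ty": 0, "tz": 0, "yaw": 0, "claw": 5}
  ]
}}

```text
time_s: 35.65
position: [0.4411, -0.3047, 0.2324]
tool_rot: [[0.123, 0.992, 0.001], [0.992, -0.123, -0.0], [-0.0, 0.001, -1.0]]
ft_force: [1.0, -0.2, -1.3]
grip_width: 0.0498
gripper_force: 0.0
```

```bash
python3 - <<'E'
from h import *
for c in('top','scene'):
    im,d,W=cap(c); tops(W,[('58',(.668,.001),.074),('73',(.6726,.0477),.089),('43',(.661,-.0477),.059),('28',(.6554,-.0953),.044)])
    if c=='top': cv2.imwrite('pics/f.png',cv2.resize(im[120:200,290:420,::-1],None,fx=6,fy=6,interpolation=cv2.INTER_CUBIC))
E
```

```text
58 [0.6674 0.0019] [0.026 0.025] 0.0733 77
73 [0.6723 0.0479] [0.024 0.026] 0.0879 78
43 hidden 0
28 hidden 0
58 [ 0.6688 -0.0031] [0.025 0.026] 0.0741 91
73 [0.674  0.0427] [0.024 0.024] 0.089 78
43 [ 0.6631 -0.0507] [0.026 0.025] 0.059 103
28 [ 0.657  -0.0986] [0.025 0.025] 0.0441 118
```

View pics/f.png

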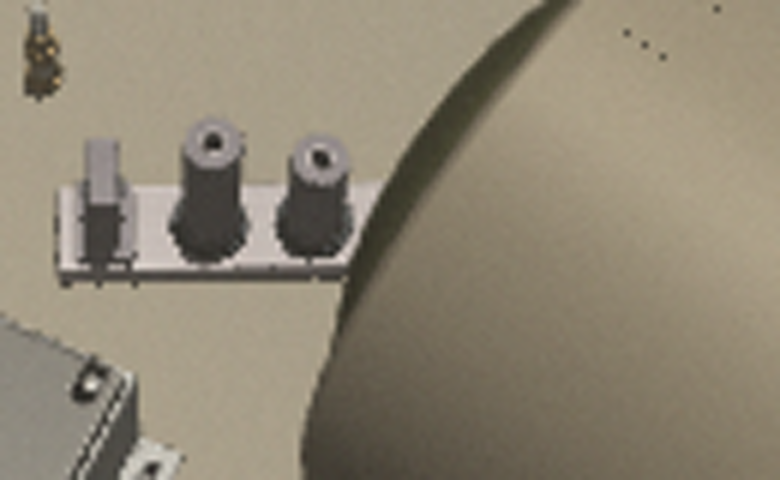

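The crop shows the 73 mm post at (213,143) next to the stop and the 58 mm post at (320,158). The arm hides the other two there, but the scene camera measures all four at the right heights and 48 mm apart. I'm handing the job in.

```bash
python3 -c "
from rig import env
print(env.close_job())"
```

```text
the job is handed in; nothing more can be done
None
```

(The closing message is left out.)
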